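# Make up two sampling kits on the laboratory bench

## Robot

A 6-joint arm with a two-finger parallel gripper is mounted at the origin on the work surface. World frame = base frame: x ahead of the robot, y to its left, z up, the work surface at z = 0. Lengths are in mm, angles in rad, forces in N, time in s.
With the tool pointing down it reaches from about 350 to 875 mm from the base axis. Payload 4.2 kg.
Tool frame: the origin (TCP) lies between the finger pads; the fingertips stand 11 mm ahead of it and the grasp point (between the pads) lies 8 mm behind it; z points along the fingers, y is the direction in which the jaws open and shut (so a half turn about z gives the same grasp; the last joint's range is limited). The gripper opens to 85 mm and grips with 20 to 120 N. Pads are 22 mm wide; open, the fingers measure 114 mm over their backs; the gripper's body (76 mm by 85 mm) begins 54 mm behind the grasp point. The pads swing forward as they close: fully open they stand 13 mm farther back than shut.
Start: joints at [1.477, 0.385, 0.008, 0, -1.194, -0.259], TCP at [215.921, 586.496, 242.312] pointing down, gripper open.
Joint ranges: [-3.14, 3.14], [-1.21, 2.06], [-1.07, 1.41], [-3.16, 2.05], [-2.99, -0.16], [-3.1, 3.1]. Speed limits (rad/s): [2.79, 2.79, 3.14, 3.14, 3.14, 3.14].

## Interface

Orientations are given as a unit quaternion [x, y, z, w].
In Python, from bench import * gives the robot as it stands. The module is installed in compiled form; this text tells all that it offers.
- The arm moves only by the tool drive_tool, never from a script. Its argument "increments" is a list of rows, each a list of 3 entries, a list of its own where there are three numbers: the gripper command: -1 is shut, 1 is fully open, values between are in proportion, then the shift along the tool's x, y, z scaled (see below), then the turn about the tool's z scaled (see below). In form: [[hand, [tx, ty, tz], turn], ...]. A call has 1 to 20 rows; each row shifts and turns the commanded pose from where the row before left it, along the tool's axes as they then stand; what a row does not reach is not made up. The controller multiplies each number of a shift by 0.3 m and each number of a turn by 2 rad. A row lasts 1/8 s, in which the tool goes at most 62.5 mm and 10.7 degrees, less where a joint would pass 70% of its speed; a pose out of reach is approached as far as the arm can. A call with a number of a shift or a turn outside -1 to 1 is refused whole. A call with a gripper value outside its range is refused whole. The fingers move at their own pace and stop on an object; the grip force is fixed at half the most. Time passes only in rows, so rows that do not move let the fingers close. It gives the time, the measured TCP pose, the force and the opening at its end, in the units of the state.
- read_state(): the state, without advancing time (a new reading comes with each control period).
- get_image(name): name is "scene" or "top" or "wrist"; returns the picture (400x640x3 uint8, red, green, blue); there is no depth.
- calibration(name): a dict with "fovy" (degrees; the focal length in pixels is half the picture's height over the tangent of half this angle, whatever the lens; pixels are square), "cx", "cy" (the principal point, pixels), "R" (3x3) and "t" (3): a world point X has camera coordinates R X + t. Camera axes: x right, y down, z forward; pixel columns grow to the right and rows downward; lengths in mm; the calibration is good to about 2 mm. The wrist camera is an equidistant fisheye: a pixel r from the principal point sees the ray r / f radians off the axis. A picture is of the moment at which its call begins: read the wrist's pose just before it. calibration takes no time and is no camera call; for the wrist camera it gives the pose at the moment of the call.
- job_done(): hands the job in, once; it reports no verdict.
The state is a dict: "clock": time; "joints": joint angles; "joint_vel": joint speeds; "joint_efforts": joint torques, N m; "position": TCP position; "ee_rot": TCP orientation; "contact_force": force on the tool from outside, world axes, zero at the start; "wrist_torque": the same for the moment, N m; "gripper_width": finger opening in mm.
Only numpy, scipy, OpenCV 4.12 (cv2) and the standard library are available. Lean on these libraries where they do the work, as an engineer would, in place of code of your own. Each camera call takes 0.05 s, during which the arm holds its last target.

## Task

Make up the two sampling kits: the blue tray gets the amber bottle with the black cap and the orange beaker, the yellow tray gets the white bottle with the green cap and the steel beaker (the orange beaker stands nested in it and must come out first). Stand each thing upright on the floor of a compartment of its own, either one, and put the bottles down without dropping them. Leave the amber bottle with the white cap and the white bottle with the red cap standing where they are.

Things in the scene. Friction and masses are not known exactly. Their poses are not given: they have to be found in the camera images.
- amber_black: Sample bottle for the blue tray: amber glass with a black screw cap. Round, 95 mm tall: body 56 mm in diameter up to 63 mm, then a shoulder to 73 mm, then the cap, 44 mm in diameter, up to the top. Between 90 and 240 g. Stands upright on the bench. Origin: centre of its underside, z up its axis.
- orange_beaker: Orange plastic beaker for the blue tray: open round cup, 105 mm tall, 52 mm outer diameter at the rim tapering to 44 mm at the foot, wall 2 mm, 40 to 70 g. At the start it stands loosely inside the steel beaker, on its 4 mm floor, a few mm of play all round, its rim about 39 mm above the steel rim. Origin: centre of its underside, z up its axis.
- white_green: Sample bottle for the yellow tray: white plastic with a green screw cap. Round, 95 mm tall: body 56 mm in diameter up to 63 mm, then a shoulder to 73 mm, then the cap, 44 mm in diameter, up to the top. Between 90 and 240 g. Stands upright on the bench. Origin: centre of its underside, z up its axis.
- steel_beaker: Steel beaker for the yellow tray: open round cup, 70 mm tall, 66 mm outer diameter at the rim tapering to 62 mm at the foot, wall 2 mm, floor 4 mm, 120 to 220 g. At the start it stands on the bench with the orange beaker in it. Origin: centre of its underside, z up its axis.
- amber_white: Sample bottle in no kit, to be left standing where it is: amber glass with a white screw cap. Round, 95 mm tall: body 56 mm in diameter up to 63 mm, then a shoulder to 73 mm, then the cap, 44 mm in diameter, up to the top. Between 90 and 240 g. Stands upright on the bench. Origin: centre of its underside, z up its axis.
- white_red: Sample bottle in no kit, to be left standing where it is: white plastic with a red screw cap. Round, 95 mm tall: body 56 mm in diameter up to 63 mm, then a shoulder to 73 mm, then the cap, 44 mm in diameter, up to the top. Between 90 and 240 g. Stands upright on the bench. Origin: centre of its underside, z up its axis.
- blue_tray: Blue plastic kit tray, fixed to the bench, 184 mm (its x) by 94 mm (its y), walls and floor 4 mm thick, 20 mm high over all. One cross wall makes two square compartments, 86 mm inside, centred at x = -45 mm and +45 mm, y = 0 in its frame; their floor is 4 mm above its origin. Origin: centre of its underside, on the bench; z up.
- yellow_tray: Yellow plastic kit tray, fixed to the bench, 184 mm (its x) by 94 mm (its y), walls and floor 4 mm thick, 20 mm high over all. One cross wall makes two square compartments, 86 mm inside, centred at x = -45 mm and +45 mm, y = 0 in its frame; their floor is 4 mm above its origin. Origin: centre of its underside, on the bench; z up.

How it is judged:
By the outcome, as a careful person would: the job done as asked, in the order asked, and still so for the second after the job is handed in, with the robot touching nothing.
It also fails if it takes over 120 s, if anything falls off the work surface, if the arm or the gripper's body presses on something with over 40 N, if the wrist force passes 120 N, or if a joint passes its speed limit or range.

## Working session

There is one attempt and no reset: what is moved stays moved. The work goes in short steps, Python scripts to look and compute and a tool call to move; the robot and the scene stay as the last step left them, time stands still between calls to the robot, and variables do not carry over. Pictures are saved under pics/ and viewed, and the job is handed in when it is done.

Besides the shell and the picture viewer there is one more tool, called after "Request:" in YAML: its name, and indented under it one key for each argument. drive_tool: Moves the arm, as the interface text tells. Shifts and turns lie within -1 to 1; 1 stands for 0.3 m of shift or 2 rad of turn. Its arguments: {"type":"object","properties":{"increments":{"type":"array"}},"required":["increments"]}

```bash
mkdir -p pics
python3 - <<'E'
from bench import *
import cv2
s=read_state();print(s)
for n in("scene","top","wrist"):
    c=calibration(n);print(n,c)
    cv2.imwrite(f"pics/{n}0.png",get_image(n)[:,:,::-1])
E
```

```text
{'clock': 0.0, 'joints': array([ 1.47660284e+00,  3.85529830e-01,  6.62316894e-03, -4.96992095e-04,
       -1.19397967e+00, -2.58567905e-01]), 'joint_vel': array([ 1.08843749e-03, -1.60561073e-04, -1.02855000e-03,  4.37040715e-04,
       -3.49618495e-04, -3.27283072e-05]), 'joint_efforts': array([-1.45447589e-04, -3.92282259e+01,  1.88408285e+01,  4.18632746e+00,
       -4.57266826e-03,  8.21928978e-06]), 'position': array([215.73872315, 585.99021972, 241.23693848]), 'ee_rot': array([ 9.84468555e-01, -1.75557736e-01, -1.44397118e-04,  1.06043793e-03]), 'contact_force': array([ 0.18129514, -0.68783044, -0.27885852]), 'wrist_torque': array([0.00280391, 0.03133322, 0.00929233]), 'gripper_width': 85.51096956912913}
scene {'fovy': 49.32271261807324, 'cx': 322.71169144983526, 'cy': 200.94914707590118, 'R': array([[ 1.39214632e-02,  9.99700721e-01, -2.01162168e-02],
       [ 5.96790201e-01, -2.44492136e-02, -8.02024745e-01],
       [-8.02276542e-01, -8.39803088e-04, -5.96951962e-01]]), 't': array([ -11.48881454, -290.0439491 , 1403.14910506])}
top {'fovy': 55.016558539626146, 'cx': 314.573322225549, 'cy': 200.79199726466925, 'R': array([[-0.02319258, -0.99945689, -0.02340984],
       [-0.98851674,  0.0264236 , -0.14878321],
       [ 0.14932098,  0.01969035, -0.9885927 ]]), 't': array([ 10.71916369, 522.929798  , 861.23130629])}
wrist {'fovy': 65.70646984690485, 'cx': 316.81781871899767, 'cy': 207.2966314991823, 'R': array([[-0.34585016, -0.9382851 ,  0.00295709],
       [-0.89336488,  0.33025289,  0.3046838 ],
       [-0.28685686,  0.10273319, -0.95244897]]), 't': array([621.89146075, -40.15968642, 381.13414779])}
```

View pics/scene0.png

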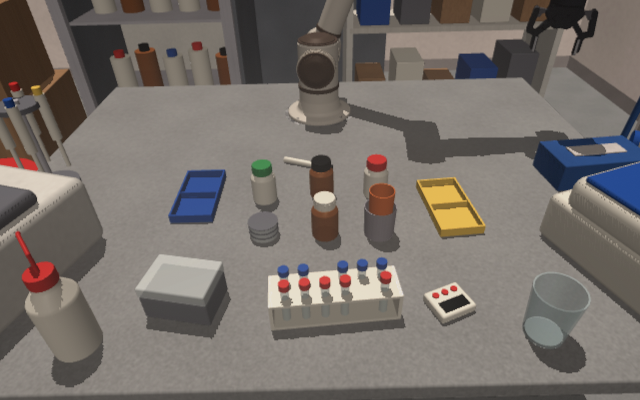

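View pics/top0.png

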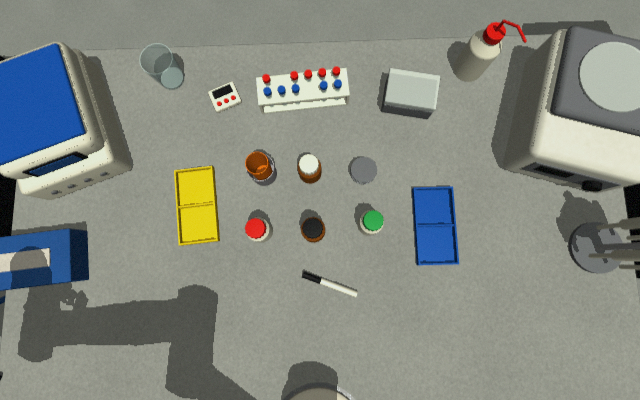

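View pics/wrist0.png

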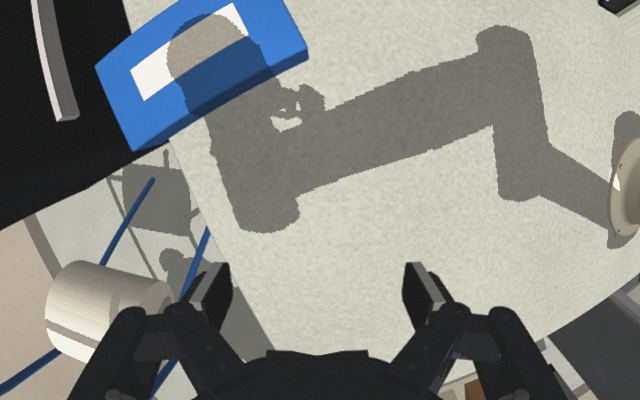

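The scene view shows the blue tray at (200,195) and the yellow at (450,205). The bottles are green (263,183), black (321,178), red (376,178) and white (324,217), and orange-in-steel is at (380,212). The top view agrees: caps at (372,220), (312,228), (256,228) and (308,163), orange (259,164), yellow tray (197,205), blue tray (436,225). The wrist view sees only bare bench.

```bash
cat > h.py <<'E'
import numpy as np, cv2
from bench import *
def f_of(c): return 200/np.tan(np.radians(c["fovy"]/2))
def ray(c,u,v,fish=False):
    f=f_of(c);x=(u-c["cx"])/f;y=(v-c["cy"])/f
    if fish:
        th=np.hypot(x,y);k=np.sin(th)/max(th,1e-9);d=np.array([x*k,y*k,np.cos(th)])
    else: d=np.array([x,y,1.])
    return -c["R"].T@c["t"], c["R"].T@d
def plane(c,u,v,z,fish=False):
    o,d=ray(c,u,v,fish);return (o+d*(z-o[2])/d[2])
def tri(ca,a,cb,b):
    o1,d1=ray(ca,*a);o2,d2=ray(cb,*b)
    A=np.stack([d1,-d2],1);s=np.linalg.lstsq(A,o2-o1,rcond=None)[0]
    p,q=o1+s[0]*d1,o2+s[1]*d2;return (p+q)/2,np.linalg.norm(p-q)
def mask(im,lo,hi,roi):
    h=cv2.cvtColor(im,cv2.COLOR_RGB2HSV);m=np.zeros(h.shape[:2],np.uint8)
    x0,y0,x1,y1=roi;lo,hi=np.array(lo),np.array(hi)
    m[y0:y1,x0:x1]=cv2.inRange(h[y0:y1,x0:x1],lo,hi);return m
def big(m):
    cs,_=cv2.findContours(m,cv2.RETR_EXTERNAL,cv2.CHAIN_APPROX_NONE)
    return max(cs,key=cv2.contourArea)
E
python3 - <<'E'
from h import *
np.set_printoptions(precision=1,suppress=True)
ct,cs=calibration("top"),calibration("scene")
T=cv2.imread("pics/top0.png")[:,:,::-1].copy();S=cv2.imread("pics/scene0.png")[:,:,::-1].copy()
print("cam",-ct["R"].T@ct["t"],-cs["R"].T@cs["t"])
items={"green":((50,80,40),(85,255,255),(350,200,395,245),(245,155,280,180)),
"red":((0,150,100),(8,255,255),(240,210,275,245),(360,150,392,175)),
"black":((0,0,0),(179,255,45),(295,210,330,245),(306,152,336,172)),
"white":((0,0,150),(179,60,255),(295,150,325,180),(310,190,340,213)),
"orange":((0,120,60),(14,255,255),(240,145,280,190),(365,183,400,213))}
for k,(lo,hi,r1,r2) in items.items():
    c1=big(mask(T,lo,hi,r1));c2=big(mask(S,lo,hi,r2))
    (u,v),r=cv2.minEnclosingCircle(c1)
    z=109 if k=="orange" else 95
    b=cv2.boundingRect(c2)
    print(k,(round(u),round(v),round(r,1)),cv2.contourArea(c1),"top-plane",plane(ct,u,v,z), "scene bbox",b)
    # scene: cap top ellipse centre ~ bbox middle in u, top + half ellipse
    p,e=tri(ct,(u,v),cs,(b[0]+b[2]/2,b[1]+b[2]*.3));print("   tri",p,e)
for k,lo,hi,r1 in(("yellow",(20,120,80),(35,255,255),(165,155,230,255)),("blue",(105,120,40),(125,255,255),(400,175,470,275))):
    c=big(mask(T,lo,hi,r1));rc=cv2.minAreaRect(c);B=cv2.boxPoints(rc)
    P=np.array([plane(ct,*p,20) for p in B]);print(k,rc,P.mean(0));print(P[:,:2],[np.linalg.norm(P[i]-P[i-1]) for i in range(4)])
    e=P[1]-P[0];e2=P[2]-P[1];L=e if np.linalg.norm(e)>np.linalg.norm(e2) else e2
    print("long-axis deg",np.degrees(np.arctan2(L[1],L[0])))
E
```

```text
cam [388.6 -20.1 929.5] [1299.     5.6  604.8]
green (373, 220, 10.4) 303.5 top-plane [ 468.5 -128.7   95. ] scene bbox (252, 160, 20, 17)
   tri [ 469.1 -129.3   88.8] 0.5180674146050231
red (255, 228, 10.5) 295.5 top-plane [457.5 127.5  95. ] scene bbox (368, 155, 19, 16)
   tri [458.1 129.6  88.3] 1.8872179853541518
black (312, 228, 10.1) 278.0 top-plane [455.2   3.   95. ] scene bbox (312, 162, 19, 10)
   tri [457.    3.7  72.8] 0.24930279864977858
white (315, 165, 16.6) 376.5 top-plane [595.2  -6.5  95. ] scene bbox (314, 191, 21, 15)
   tri [596.3   1.1  90.7] 15.01070482712638
orange (259, 165, 14.7) 524.5 top-plane [595.5 117.4 109. ] scene bbox (369, 183, 26, 30)
   tri [597.1 120.5 103.6] 4.315999874571013
yellow ((196.05838012695312, 205.3172607421875), (77.16056060791016, 41.53702926635742), 85.91438293457031) [524.  283.9  20. ]
[[615.6 343.7]
 [620.1 241.8]
 [432.4 225.7]
 [427.8 324.5]] [np.float64(188.75532095744634), np.float64(102.02884206933285), np.float64(188.34119254591678), np.float64(98.93439569018393)]
long-axis deg -175.09374505407615
blue ((434.82525634765625, 225.37832641601562), (79.357177734375, 42.17304229736328), 86.18592071533203) [ 461.3 -283.8   20. ]
[[ 552.7 -233.9]
 [ 556.7 -334.3]
 [ 369.9 -332.1]
 [ 365.7 -234.8]] [np.float64(186.9506631505487), np.float64(100.46699313063269), np.float64(186.8133628842369), np.float64(97.42897855761827)]
long-axis deg 179.33954647805294
```

Request:
drive_tool:
  increments:
    - [1,[0,0,0],-0.0885]
    - [1,[0,0,0],-0.0885]
    - [1,[0.115,0.142,0],0]
    - [1,[0.115,0.142,0],0]
    - [1,[0.115,0.142,0],0]
    - [1,[0.115,0.142,0],0]
    - [1,[0.115,0.142,0],0]
    - [1,[0.115,0.142,0],0]
    - [1,[0.115,0.142,0],0]
    - [1,[0.115,0.142,0],0]
    - [1,[0.115,0.142,0],0]
    - [1,[0.115,0.142,0],0]
    - [1,[0.115,0.142,0],0]
    - [1,[0,0,0],0]

```text
clock: 1.9
position: [597.4, 115.3, 241.2]
ee_rot: [1.0, -0.002, -0.001, 0.0]
contact_force: [-0.7, 0.6, -0.6]
gripper_width: 85.6
```

Run:
```python
from h import *
s=read_state();print(s["position"],s["ee_rot"],s["clock"],calibration("wrist"))
cv2.imwrite("pics/wrist1.png",get_image("wrist")[:,:,::-1])
```

```text
[597.38936218 115.29960622 241.1826407 ] [ 9.99997624e-01 -2.02932734e-03 -6.67959231e-04  4.33254448e-04] 1.9 {'fovy': 65.70646984690485, 'cx': 316.81781871899767, 'cy': 207.2966314991823, 'R': array([[-4.23654738e-03, -9.99989101e-01,  1.96190154e-03],
       [-9.51882468e-01,  4.63392781e-03,  3.06428284e-01],
       [-3.06434035e-01, -5.69301738e-04, -9.51891726e-01]]), 't': array([115.60791056, 527.72973064, 562.11802523])}
```

View pics/wrist1.png

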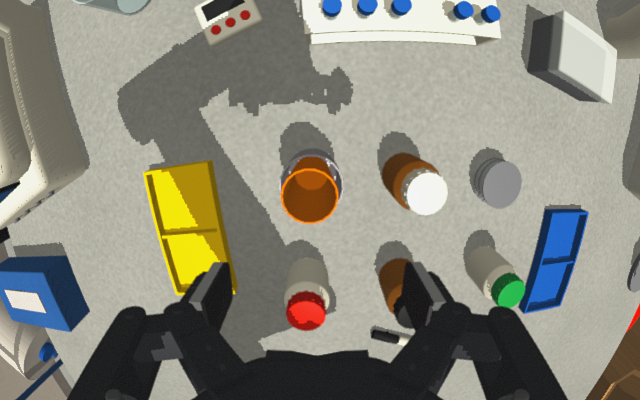

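The wrist view shows the orange rim ring around (310,195) inside the steel rim, the white cap at (426,193), red (306,310), green (510,290), and the yellow tray corners at about (145,172), (211,162) and (236,293).

Run:
```python
from h import *
np.set_printoptions(precision=1,suppress=True)
s=read_state();c=calibration("wrist");I=cv2.imread("pics/wrist1.png")[:,:,::-1].copy()
m=mask(I,(5,180,180),(20,255,255),(270,140,350,230))
ys,xs=np.nonzero(m);print(len(xs),xs.min(),xs.max(),ys.min(),ys.max())
def circ(P):
    A=np.c_[2*P[:,:2],np.ones(len(P))];b=(P[:,:2]**2).sum(1);q=np.linalg.lstsq(A,b,rcond=None)[0]
    return q[:2],np.sqrt(q[2]+q[:2]@q[:2])
k=big(m)[:,0];P=np.array([plane(c,u,v,109,True) for u,v in k]);ce,r=circ(P)
for _ in range(3):
    d=np.abs(np.linalg.norm(P[:,:2]-ce,axis=1)-r);P=P[d<3];ce,r=circ(P)
print("orange",ce,r,len(P))
for n,lo,hi,roi in(("white",(0,0,200),(179,40,255),(395,160,460,225)),("red",(0,150,100),(8,255,255),(280,280,335,335)),("green",(50,100,60),(85,255,255),(485,265,535,315))):
    k=big(mask(I,lo,hi,roi))[:,0];P=np.array([plane(c,u,v,95,True) for u,v in k]);ce,r=circ(P);print(n,ce,r)
# tray corners outer rim far edge z=20
for n,u,v in(("yTL",145,173),("yTR",211,161),("yBR",236,294),("divR",218,230),("divL",161,236),
 ("bTL",550,206),("bTR",588,210),("bBR",560,311),("bBL",522,309)): print(n,plane(c,u,v,20,True))
cv2.imwrite("pics/wz.png",cv2.resize(I[150:320,120:320],None,fx=4,fy=3.5,interpolation=cv2.INTER_CUBIC)[:,:,::-1])
cv2.imwrite("pics/bz.png",cv2.resize(I[190:330,500:620],None,fx=5,fy=4,interpolation=cv2.INTER_CUBIC)[:,:,::-1])
```

```text
388 281 338 168 222
orange [599.6 121.6] 25.052617813251448 159
white [597.9   7. ] 21.315258272851654
red [463.4 127.5] 24.30311470901553
green [ 474.2 -124.7] 26.868039844361014
yTL [607.5 336.6  20. ]
yTR [618.9 241.1  20. ]
yBR [433.8 227.5  20. ]
divR [530.3 240.6  20. ]
divL [520.  326.5  20. ]
bTL [ 561.4 -233.1   20. ]
bTR [ 554.3 -332.9   20. ]
bBR [ 353.5 -343.6   20. ]
bBL [ 377.4 -234.2   20. ]
```

View pics/wz.png

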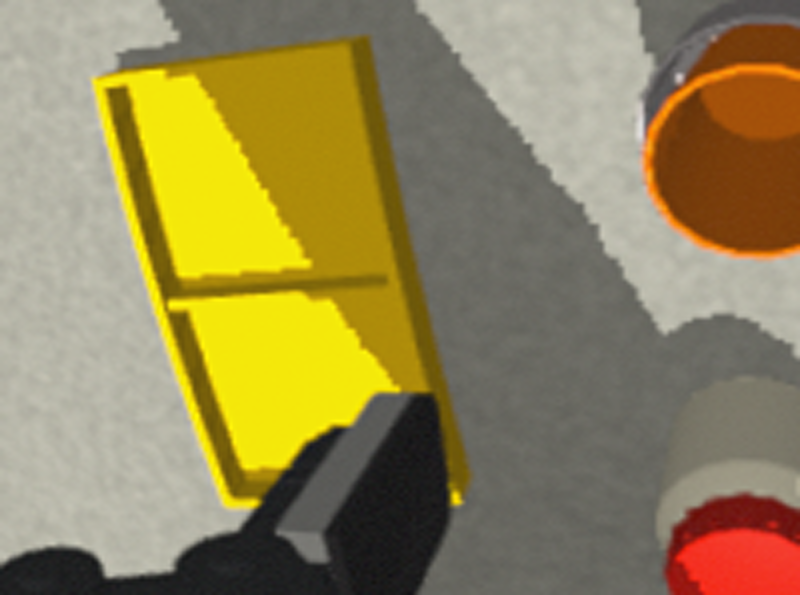

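View pics/bz.png

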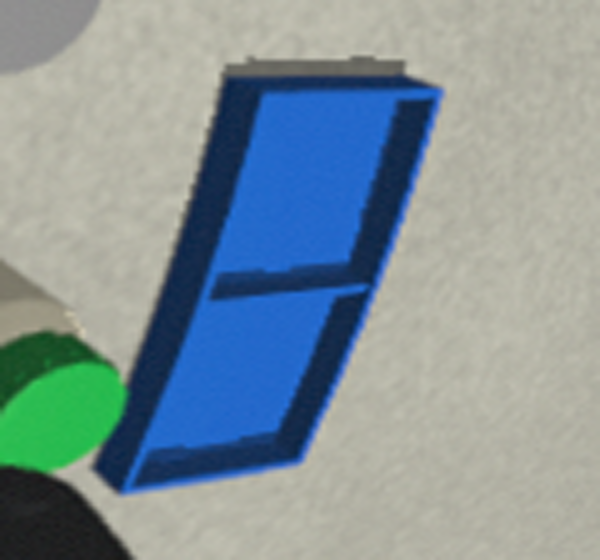

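Request:
drive_tool:
  increments:
    - [1,[0.002,-0.016,0.1],0]
    - [1,[0,0,0.14],0]
    - [1,[0,0,0.14],0]
    - [1,[0,0,0.08],0]
    - [1,[0,0,0.055],0]
    - [1,[0,0,0],0]
    - [1,[0,0,0],0]

```text
clock: 2.82
position: [597.3, 123.8, 89.1]
ee_rot: [1.0, 0.001, 0.001, -0.0]
contact_force: [0.2, 0.4, -0.6]
gripper_width: 85.5
```

Run:
```python
from h import *
s=read_state();print(s["position"],s["contact_force"])
cv2.imwrite("pics/wrist2.png",get_image("wrist")[:,:,::-1])
cv2.imwrite("pics/scene2.png",cv2.resize(get_image("scene")[130:270,280:480],None,fx=4,fy=4)[:,:,::-1])
```

```text
[597.27622481 123.76433702  89.08041363] [ 0.20802416  0.35926423 -0.637541  ]
```

View pics/wrist2.png

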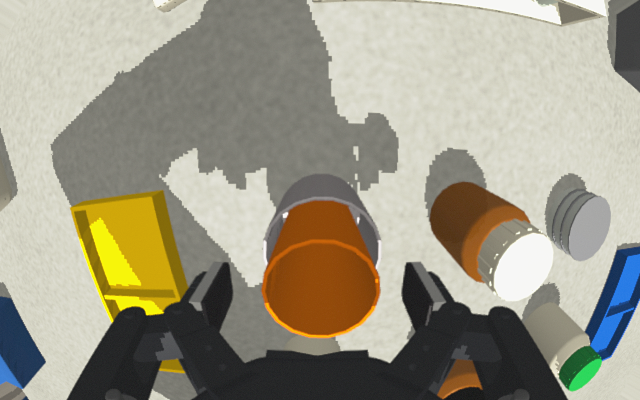

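View pics/scene2.png

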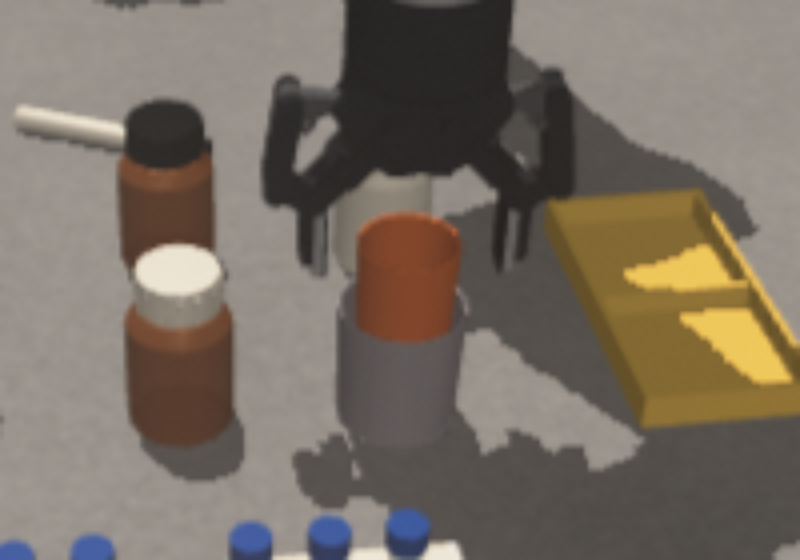

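The wrist view shows the orange rim centred at about (321,289) between the pads at (231,285) and (404,285). In the scene view the fingers straddle it above the steel rim. I'll check the x offset of the rim from the grasp line.

```bash
cat >> h.py <<'E'
def circ(P):
    A=np.c_[2*P[:,:2],np.ones(len(P))];b=(P[:,:2]**2).sum(1);q=np.linalg.lstsq(A,b,rcond=None)[0]
    return q[:2],np.sqrt(q[2]+q[:2]@q[:2])
def rim(I,c,lo,hi,roi,z,fish=True):
    k=big(mask(I,lo,hi,roi))[:,0];P=np.array([plane(c,u,v,z,fish) for u,v in k]);ce,r=circ(P)
    for _ in range(4):
        d=np.abs(np.linalg.norm(P[:,:2]-ce,axis=1)-r);P=P[d<np.maximum(1.5,np.median(d)*2)];ce,r=circ(P)
    return ce,r,len(P)
E
python3 - <<'E'
from h import *
I=cv2.imread("pics/wrist2.png")[:,:,::-1].copy();c=calibration("wrist")
print(rim(I,c,(5,180,150),(20,255,255),(255,235,390,345),109))
k=(np.array([(265,285),(378,285),(321,240),(321,338)]));print([plane(c,u,v,109,True) for u,v in k])
E
```

```text
(array([600.69337204, 120.2795442 ]), np.float64(25.1541770135468), 353)
[array([603.82049625, 144.03046422, 109.        ]), array([603.73533849,  95.52093746, 109.        ]), array([625.18666963, 120.2094041 , 109.        ]), array([573.90837153, 119.81902113, 109.        ])]
```

Request:
drive_tool:
  increments:
    - [1,[0.01,0.01,0.007],0]
    - [1,[0,0,0],0]
    - [-1,[0,0,0],0]
    - [-1,[0,0,0],0]
    - [-1,[0,0,0],0]
    - [-1,[0,0,0],0]
    - [-1,[0,0,0],0]
    - [-1,[0,0,0],0]
    - [-1,[0,0,0],0]
    - [-1,[0,0,0],0]

```text
clock: 4.18
position: [600.0, 120.4, 86.2]
ee_rot: [1.0, 0.001, 0.001, -0.0]
contact_force: [0.5, 1.0, 4.7]
gripper_width: 50.1
```

Request:
drive_tool:
  increments:
    - [-1,[0,0,-0.03],0]
    - [-1,[0,0,-0.06],0]
    - [-1,[0,0,-0.08],0]
    - [-1,[0,0,-0.08],0]
    - [-1,[0,0,-0.08],0]
    - [-1,[0,0,-0.08],0]
    - [-1,[0,0,-0.08],0]
    - [-1,[0,0,0],0]
    - [-1,[0,0,0],0]

```text
clock: 5.3
position: [598.5, 119.8, 231.2]
ee_rot: [1.0, 0.0, -0.002, 0.0]
contact_force: [-0.8, -0.1, -0.4]
gripper_width: 50.1
```

Run:
```python
from h import *
s=read_state();print(s["position"],s["contact_force"],s["gripper_width"])
cv2.imwrite("pics/scene3.png",get_image("scene")[:,:,::-1])
cv2.imwrite("pics/wrist3.png",get_image("wrist")[:,:,::-1])
```

```text
[598.53303775 119.81066995 231.18601262] [-0.78898001 -0.12412422 -0.44662928] 50.11376845687635
```

View pics/scene3.png

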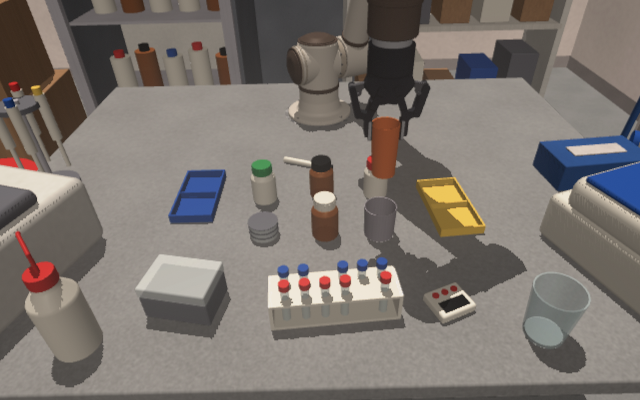

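View pics/wrist3.png

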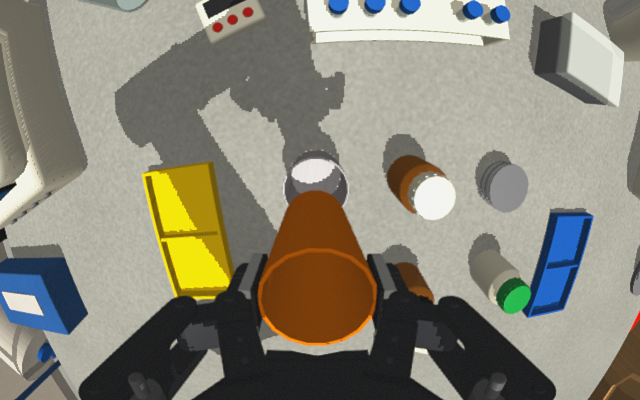

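Orange is out and vertical in the scene view at (383,150). The steel beaker is still standing at (380,218) in scene and (315,180) in wrist. I'll carry orange to the far blue compartment.

Request:
drive_tool:
  increments:
    - [-1,[-0.02,0.08,0],0]
    - [-1,[-0.038,0.169,0],0]
    - [-1,[-0.038,0.169,0],0]
    - [-1,[-0.038,0.169,0],0]
    - [-1,[-0.038,0.169,0],0]
    - [-1,[-0.038,0.169,0],0]
    - [-1,[-0.038,0.169,0],0]
    - [-1,[-0.038,0.169,0],0]
    - [-1,[-0.02,0.09,0],0]
    - [-1,[0,0,0],0]
    - [-1,[0,0,0],0]

```text
clock: 6.78
position: [507.6, -285.9, 232.3]
ee_rot: [1.0, 0.0, -0.0, -0.0]
contact_force: [0.6, -0.3, -1.2]
gripper_width: 49.9
```

```bash
cat > look.py <<'E'
import sys
from h import *
np.set_printoptions(precision=1,suppress=True)
s=read_state();c=calibration("wrist");n=sys.argv[1]
np.save(f"pics/{n}.npy",c,allow_pickle=True)
print(s["position"],s["ee_rot"].round(3),s["contact_force"],s["gripper_width"],s["clock"])
for v in sys.argv[2:]: cv2.imwrite(f"pics/{v}_{n}.png",get_image(v)[:,:,::-1])
E
python3 look.py 4 wrist top
```

```text
[ 507.6 -285.9  232.3] [ 1.  0. -0. -0.] [ 0.6 -0.3 -1.2] 49.92127421074343 6.775
```

View pics/wrist_4.png

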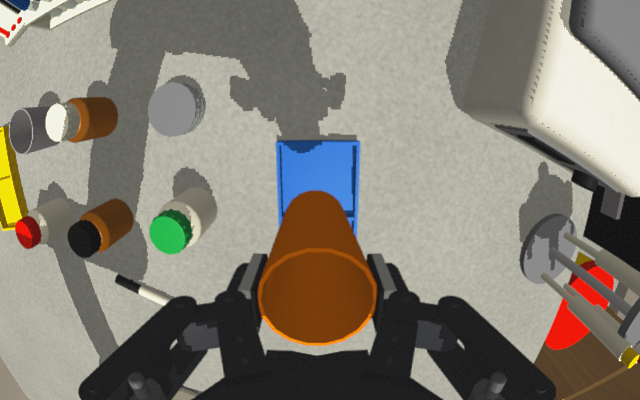

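The wrist view shows the blue tray's far rim corners at (277,142) and (360,142), with the divider meeting the right wall at about (355,213).

Run:
```python
from h import *
np.set_printoptions(precision=1,suppress=True)
c=np.load("pics/4.npy",allow_pickle=True).item();I=cv2.imread("pics/wrist_4.png")
for u,v in((277,141),(360,141),(277,200),(359,200),(319,141),(354,213)):print(u,v,plane(c,u,v,20,True))
cv2.imwrite("pics/z4.png",cv2.resize(I[130:250,260:380],None,fx=5,fy=5,interpolation=cv2.INTER_CUBIC))
```

```text
277 141 [ 552.1 -243.4   20. ]
360 141 [ 552.2 -335.9   20. ]
277 200 [ 483.5 -241.4   20. ]
359 200 [ 483.5 -337.    20. ]
319 141 [ 551.7 -290.2   20. ]
354 213 [ 467.5 -331.7   20. ]
```

View pics/z4.png

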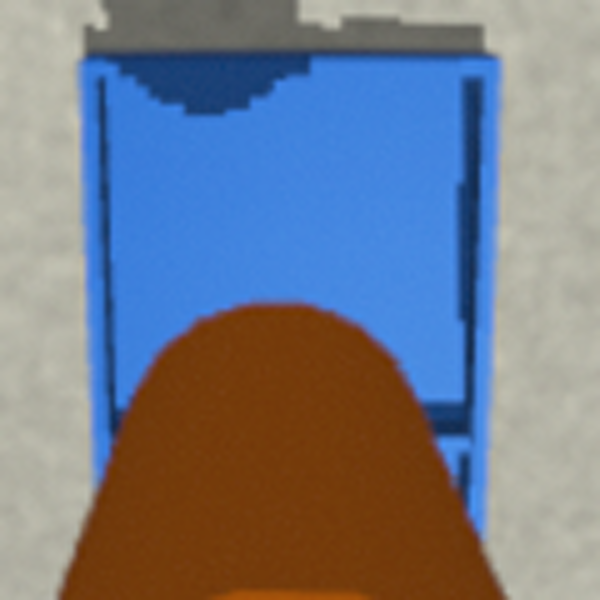

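Request:
drive_tool:
  increments:
    - [-1,[-0.008,0.009,0.05],0]
    - [-1,[0,0,0.1],0]
    - [-1,[0,0,0.13],0]
    - [-1,[0,0,0.1],0]
    - [-1,[0,0,0.06],0]
    - [-1,[0,0,0.03],0]
    - [-1,[0,0,0.01],0]
    - [-1,[0,0,0],0]
    - [-1,[0,0,0],0]

```text
clock: 8.0
position: [506.4, -288.7, 89.5]
ee_rot: [1.0, 0.001, 0.001, 0.0]
contact_force: [0.2, -1.4, -0.8]
gripper_width: 50.2
```

```bash
python3 look.py 5 wrist scene
```

```text
[ 506.4 -288.7   89.5] [1. 0. 0. 0.] [ 0.2 -1.4 -0.8] 50.24684738237042 8.0
```

View pics/scene_5.png

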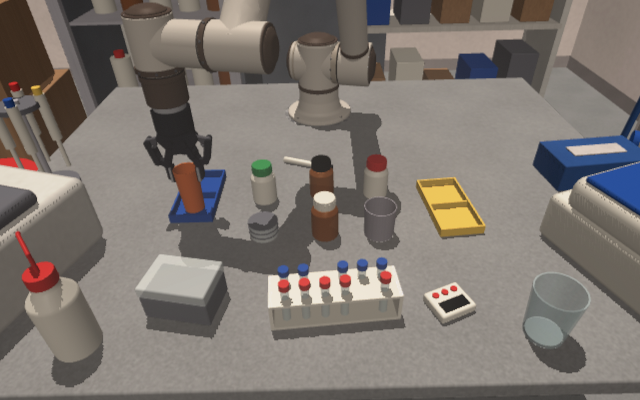

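View pics/wrist_5.png

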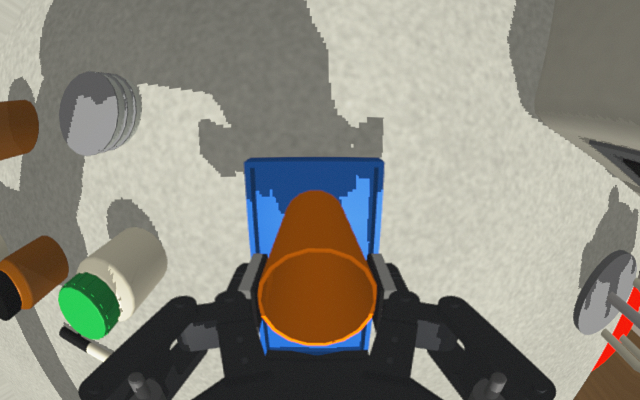

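The beaker foot sits inside the far compartment, with the tray edges at columns 246 and 383 and the beaker at 316. I'll lower the last few mm and release.

Request:
drive_tool:
  increments:
    - [-1,[0,0,0.006],0]
    - [-1,[0,0,0.004],0]
    - [-1,[0,0,0],0]
    - [-1,[0,0,0],0]

```text
clock: 8.6
position: [506.1, -288.6, 86.2]
ee_rot: [1.0, 0.001, 0.0, 0.0]
contact_force: [-1.0, 1.5, 3.6]
gripper_width: 50.1
```

Request:
drive_tool:
  increments:
    - [0,[0,0,0],0]
    - [0.3,[0,0,0],0]
    - [1,[0,0,0],0]
    - [1,[0,0,0],0]
    - [1,[0,0,0],0]
    - [1,[0,0,-0.06],0]
    - [1,[0,0,-0.12],0]
    - [1,[0,0,-0.12],0]
    - [1,[0,0,-0.12],0]
    - [1,[0,0,-0.06],0]
    - [1,[0,0,0],0]

```text
clock: 9.98
position: [506.5, -288.7, 231.3]
ee_rot: [1.0, 0.001, 0.002, 0.0]
contact_force: [-0.3, 0.9, -0.3]
gripper_width: 85.0
```

```bash
python3 look.py 6 wrist scene
```

```text
[ 506.5 -288.7  231.3] [1. 0. 0. 0.] [-0.3  0.9 -0.3] 85.03029993900647 9.975
```

View pics/wrist_6.png

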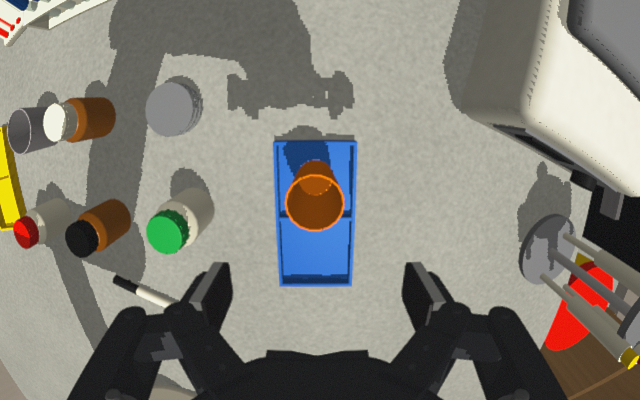

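Orange stands upright in the far blue compartment (rim at (315,202)). Next is the amber bottle with the black cap.

Request:
drive_tool:
  increments:
    - [1,[-0.02,-0.08,0],0]
    - [1,[-0.027,-0.163,0],0]
    - [1,[-0.027,-0.163,0],0]
    - [1,[-0.027,-0.163,0],0]
    - [1,[-0.027,-0.163,0],0]
    - [1,[-0.027,-0.16,0],0]
    - [1,[0,-0.08,0],0]
    - [1,[0,0,0],0]
    - [1,[0,0,0],0]

```text
clock: 11.2
position: [458.6, 2.6, 228.8]
ee_rot: [1.0, 0.001, -0.001, 0.0]
contact_force: [-0.3, 0.5, -0.3]
gripper_width: 85.3
```

```bash
python3 look.py 7 wrist
python3 - <<'E'
from h import *
c=np.load("pics/6.npy",allow_pickle=True).item()
for u,v in((274,141),(357,141),(281,286),(352,286)):print(plane(c,u,v,20,True))
E
```

```text
[458.6   2.6 228.8] [ 1.  0. -0.  0.] [-0.3  0.5 -0.3] 85.29600970471864 11.2
[ 552.15334422 -243.31913717   20.        ]
[ 552.17458598 -335.62496726   20.        ]
[ 367.32127101 -244.49395575   20.        ]
[ 367.31216454 -336.96336542   20.        ]
```

View pics/wrist_7.png

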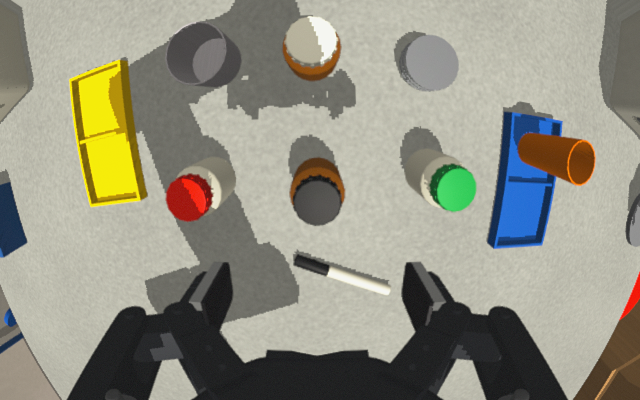

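The wrist view shows the black cap at (317,201), green (455,188), red (188,198), the pen lying at (340,272), and the yellow tray corners at about (70,78), (127,60), (146,198) and (92,207).

Run:
```python
from h import *
np.set_printoptions(precision=1,suppress=True)
c=np.load("pics/7.npy",allow_pickle=True).item()
for n,u,v,z in(("blk",317,201.5,95),("blkL",293,201,95),("blkR",341,201,95),("blkbot",317,225,95),("green",455,188,95),("red",187,198,95)):print(n,plane(c,u,v,z,True))
for u,v in((70,78),(127,59),(146,198),(92,207)):print(plane(c,u,v,20,True))
```

```text
blk [456.1   0.4  95. ]
blkL [456.6  21.9  95. ]
blkR [456.6 -21.1  95. ]
blkbot [433.5   0.4  95. ]
green [ 469.9 -130.5   95. ]
red [459.9 123.7  95. ]
[611. 336.  20.]
[616.9 232.7  20. ]
[438.8 218.2  20. ]
[426.8 317.5  20. ]
```

Request:
drive_tool:
  increments:
    - [1,[-0.008,0.005,0.05],0]
    - [1,[0,0,0.15],0]
    - [1,[0,0,0.17],0]
    - [1,[0,0,0.13],0]
    - [1,[0,0,0.08],0]
    - [1,[0,0,0.04],0]
    - [1,[0,0,0],0]
    - [1,[0,0,0],0]

```text
clock: 12.25
position: [457.5, 1.5, 44.6]
ee_rot: [1.0, 0.0, 0.001, -0.0]
contact_force: [0.2, 0.3, 0.1]
gripper_width: 85.2
```

```bash
python3 look.py 8 wrist scene
```

```text
[457.5   1.5  44.6] [ 1.  0.  0. -0.] [0.2 0.3 0.1] 85.23724630055737 12.25
```

View pics/wrist_8.png

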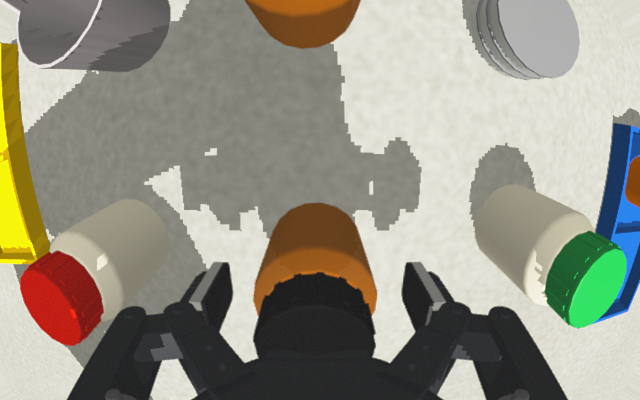

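View pics/scene_8.png

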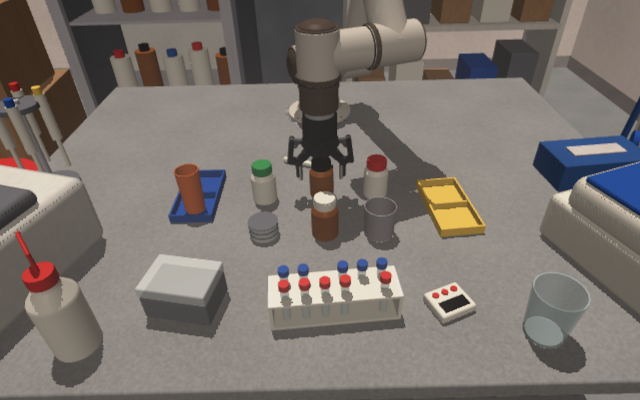

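The bottle is centred between the pads (cap column 315, pads 231 and 404). I'll go a little lower and grip the body.

Request:
drive_tool:
  increments:
    - [1,[-0.003,0,0.014],0]
    - [1,[0,0,0],0]
    - [-1,[0,0,0],0]
    - [-1,[0,0,0],0]
    - [-1,[0,0,0],0]
    - [-1,[0,0,0],0]
    - [-1,[0,0,0],0]
    - [-1,[0,0,0],0]
    - [-1,[0,0,0],0]
    - [-1,[0,0,0],0]

```text
clock: 13.6
position: [455.9, 1.6, 40.0]
ee_rot: [1.0, 0.001, 0.0, 0.0]
contact_force: [-1.2, -0.1, 5.1]
gripper_width: 54.9
```

Request:
drive_tool:
  increments:
    - [-1,[0,0,-0.03],0]
    - [-1,[0,0,-0.07],0]
    - [-1,[0,0,-0.1],0]
    - [-1,[0,0,-0.1],0]
    - [-1,[0,0,-0.1],0]
    - [-1,[0,0,-0.1],0]
    - [-1,[0,0,-0.06],0]
    - [-1,[0,0,0],0]
    - [-1,[0,0,0],0]

```text
clock: 14.72
position: [454.8, 1.3, 206.5]
ee_rot: [1.0, 0.0, -0.001, 0.0]
contact_force: [0.6, 0.1, -2.3]
gripper_width: 54.1
```

```bash
python3 look.py 9 wrist scene
```

```text
[454.8   1.3 206.5] [ 1.  0. -0.  0.] [ 0.6  0.1 -2.3] 54.143907290105375 14.725
```

View pics/scene_9.png

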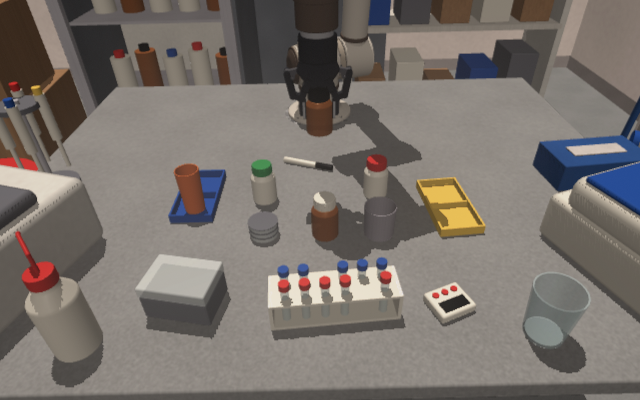

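Bottle held upright at (319,115), the others are undisturbed. Moving to the near blue compartment.

Request:
drive_tool:
  increments:
    - [-1,[-0.014,0.08,0],0]
    - [-1,[-0.024,0.162,0],0]
    - [-1,[-0.024,0.162,0],0]
    - [-1,[-0.024,0.162,0],0]
    - [-1,[-0.024,0.162,0],0]
    - [-1,[-0.024,0.162,0],0]
    - [-1,[0,0.081,0],0]
    - [-1,[0,0,0],0]
    - [-1,[0,0,0],0]

```text
clock: 15.95
position: [415.5, -289.3, 206.7]
ee_rot: [1.0, 0.001, -0.001, -0.0]
contact_force: [-0.1, 0.4, -2.0]
gripper_width: 54.4
```

```bash
python3 look.py 10 wrist
```

```text
[ 415.5 -289.3  206.7] [ 1.  0. -0. -0.] [-0.1  0.4 -2. ] 54.371360756703204 15.95
```

View pics/wrist_10.png

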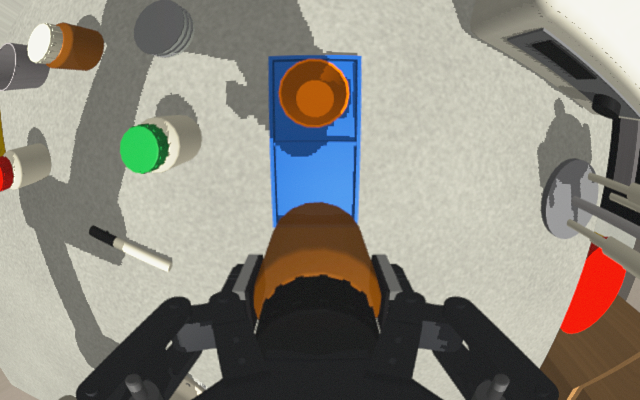

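The blue near compartment (270–360, 145–225) lies straight below the bottle. Lowering.

Request:
drive_tool:
  increments:
    - [-1,[-0.002,0.002,0.05],0]
    - [-1,[0,0,0.12],0]
    - [-1,[0,0,0.14],0]
    - [-1,[0,0,0.11],0]
    - [-1,[0,0,0.06],0]
    - [-1,[0,0,0.035],0]
    - [-1,[0,0,0.01],0]
    - [-1,[0,0,0],0]
    - [-1,[0,0,0],0]

```text
clock: 17.12
position: [415.8, -290.6, 50.8]
ee_rot: [1.0, 0.001, 0.001, 0.0]
contact_force: [-0.3, 0.1, -2.2]
gripper_width: 54.4
```

```bash
python3 look.py 11 wrist scene
```

```text
[ 415.8 -290.6   50.8] [1. 0. 0. 0.] [-0.3  0.1 -2.2] 54.36194548473022 17.125
```

View pics/wrist_11.png

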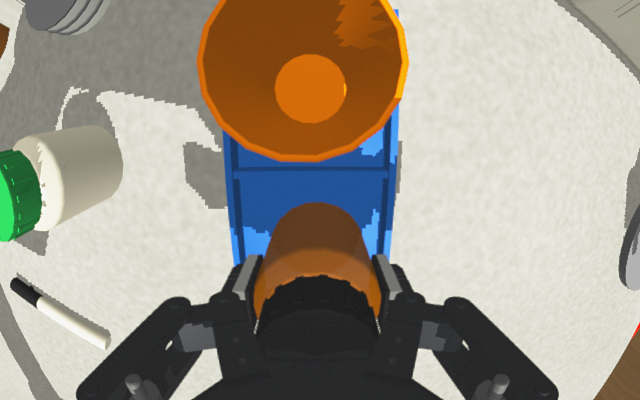

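Request:
drive_tool:
  increments:
    - [-1,[0,0,0.01],0]
    - [-1,[0,0,0.006],0]
    - [-1,[0,0,0],0]
    - [-1,[0,0,0],0]

```text
clock: 17.73
position: [415.3, -290.5, 45.2]
ee_rot: [1.0, 0.001, -0.0, 0.0]
contact_force: [0.2, 0.8, -2.1]
gripper_width: 54.5
```

Request:
drive_tool:
  increments:
    - [-1,[0,0,0.004],0]
    - [-1,[0,0,0.002],0]
    - [-1,[0,0,0],0]
    - [-1,[0,0,0],0]

```text
clock: 18.23
position: [415.4, -290.5, 44.0]
ee_rot: [1.0, 0.001, 0.0, 0.0]
contact_force: [-0.9, 2.2, 5.1]
gripper_width: 54.7
```

Touching down (+5 N). Release and retreat.

Request:
drive_tool:
  increments:
    - [0.35,[0,0,0],0]
    - [0.5,[0,0,0],0]
    - [1,[0,0,0],0]
    - [1,[0,0,0],0]
    - [1,[0,0,0],0]
    - [1,[0,0,-0.06],0]
    - [1,[0,0,-0.12],0]
    - [1,[0,0,-0.15],0]
    - [1,[0,0,-0.15],0]
    - [1,[0,0,-0.12],0]
    - [1,[0,0,0],0]

```text
clock: 19.6
position: [416.8, -291.1, 226.7]
ee_rot: [1.0, 0.001, 0.003, 0.001]
contact_force: [-0.4, 0.7, -1.0]
gripper_width: 85.5
```

```bash
python3 look.py 12 wrist
```

```text
[ 416.8 -291.1  226.7] [1. 0. 0. 0.] [-0.4  0.7 -1. ] 85.5194740249948 19.6
```

View pics/wrist_12.png

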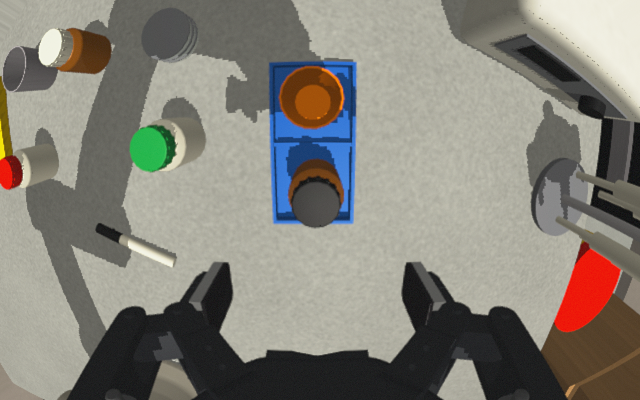

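The blue kit stands well, orange at (312,97) and black cap at (316,202). Next is white with the green cap.

Request:
drive_tool:
  increments:
    - [1,[0.026,-0.087,0],0]
    - [1,[0.05,-0.15,0],0]
    - [1,[0.05,-0.15,0],0]
    - [1,[0.05,-0.15,0],0]
    - [1,[0,0,0],0]
    - [1,[0,0,0],0]

```text
clock: 20.4
position: [467.2, -129.3, 222.3]
ee_rot: [1.0, 0.001, -0.001, -0.0]
contact_force: [-0.5, -0.0, -0.3]
gripper_width: 85.3
```

```bash
python3 look.py 13 wrist
python3 - <<'E'
from h import *
c=np.load("pics/13.npy",allow_pickle=True).item();I=cv2.imread("pics/wrist_13.png")[:,:,::-1].copy()
h=cv2.cvtColor(I,cv2.COLOR_RGB2HSV)
m=mask(I,(50,150,140),(85,255,255),(250,150,400,290));k=big(m)
print(cv2.boundingRect(k),cv2.minEnclosingCircle(k),cv2.contourArea(k))
(u,v),r=cv2.minEnclosingCircle(k);print(plane(c,u,v,95,True))
E
```

```text
[ 467.2 -129.3  222.3] [ 1.  0. -0. -0.] [-0.5 -0.  -0.3] 85.28477420899793 20.4
(295, 176, 49, 46) ((318.6666564941406, 197.3333282470703), 24.749969482421875) 1681.5
[ 470.3815349  -132.77889395   95.        ]
```

View pics/wrist_13.png

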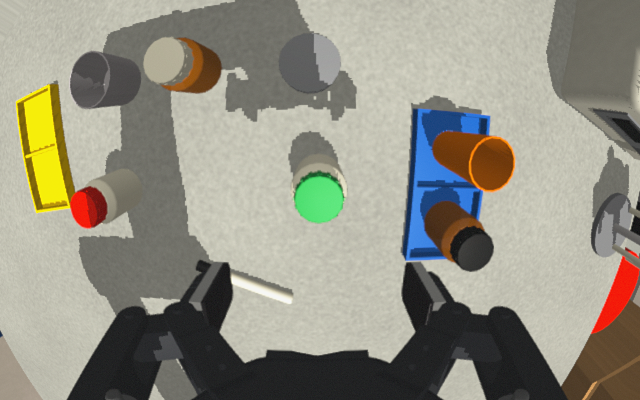

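Green cap at (319,197) gives (470,−132); the pen is well short of the fingers. Descending.

Request:
drive_tool:
  increments:
    - [1,[0.009,0.007,0.05],0]
    - [1,[0,0,0.15],0]
    - [1,[0,0,0.16],0]
    - [1,[0,0,0.12],0]
    - [1,[0,0,0.08],0]
    - [1,[0,0,0.03],0]
    - [1,[0,0,0],0]
    - [1,[0,0,0],0]

```text
clock: 21.45
position: [471.3, -131.6, 47.2]
ee_rot: [1.0, 0.001, 0.001, 0.0]
contact_force: [-0.5, 0.2, 0.4]
gripper_width: 85.5
```

```bash
python3 look.py 14 wrist
```

```text
[ 471.3 -131.6   47.2] [1. 0. 0. 0.] [-0.5  0.2  0.4] 85.4997015440879 21.45
```

View pics/wrist_14.png

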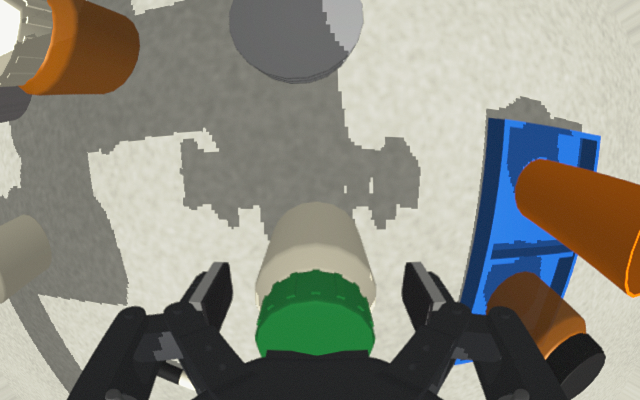

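The bottle is centred (cap column 316 against pad middle 317). Lower 6–7 mm and grip.

Request:
drive_tool:
  increments:
    - [1,[-0.003,0,0.02],0]
    - [1,[0,0,0.002],0]
    - [1,[0,0,0],0]
    - [-1,[0,0,0],0]
    - [-1,[0,0,0],0]
    - [-1,[0,0,0],0]
    - [-1,[0,0,0],0]
    - [-1,[0,0,0],0]
    - [-1,[0,0,0],0]
    - [-1,[0,0,0],0]
    - [-1,[0,0,0],0]

```text
clock: 22.88
position: [469.8, -131.4, 40.4]
ee_rot: [1.0, 0.001, 0.0, 0.0]
contact_force: [-1.8, 1.1, 4.5]
gripper_width: 54.2
```

Request:
drive_tool:
  increments:
    - [-1,[0,0,-0.03],0]
    - [-1,[0,0,-0.07],0]
    - [-1,[0,0,-0.1],0]
    - [-1,[0,0,-0.1],0]
    - [-1,[0,0,-0.1],0]
    - [-1,[0,0,-0.1],0]
    - [-1,[0,0,-0.06],0]
    - [-1,[0,0,0],0]
    - [-1,[0.005,-0.08,0],0]
    - [-1,[0.005,-0.16,0],0]
    - [-1,[0.005,-0.16,0],0]
    - [-1,[0.005,-0.16,0],0]
    - [-1,[0.005,-0.16,0],0]
    - [-1,[0.005,-0.16,0],0]
    - [-1,[0,-0.16,0],0]
    - [-1,[0,-0.16,0],0]
    - [-1,[0,-0.11,0],0]
    - [-1,[0,-0.06,0],0]
    - [-1,[0,0,0],0]
    - [-1,[0,0,0],0]

```text
clock: 25.38
position: [477.9, 278.5, 207.3]
ee_rot: [1.0, 0.0, -0.001, 0.001]
contact_force: [0.1, -0.5, -1.5]
gripper_width: 54.4
```

```bash
python3 look.py 15 wrist scene
```

```text
[477.9 278.5 207.3] [ 1.  0. -0.  0.] [ 0.1 -0.5 -1.5] 54.38946520628358 25.375
```

View pics/wrist_15.png

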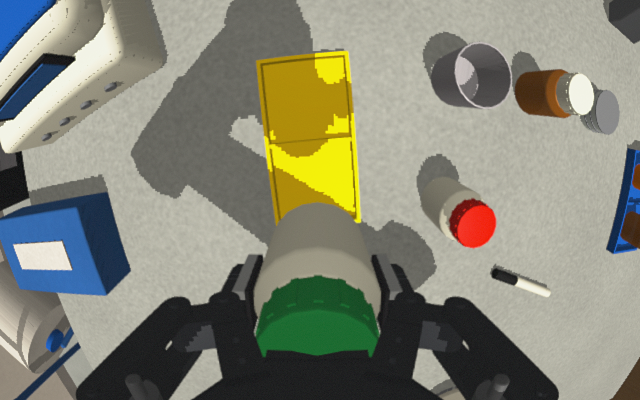

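The bottle is held over the yellow tray. Tray rim corners are at (257,61), (348,52) and (361,221), and the divider runs (268,143)–(354,134).

Run:
```python
from h import *
np.set_printoptions(precision=1,suppress=True)
c=np.load("pics/15.npy",allow_pickle=True).item();I=cv2.imread("pics/wrist_15.png")
P=[plane(c,u,v,20,True) for u,v in((257,61),(348,52),(361,221),(268,143),(354,134),(275,221))]
for p in P:print(p)
cv2.imwrite("pics/z15.png",cv2.resize(I[40:240,240:380],None,fx=4,fy=3,interpolation=cv2.INTER_CUBIC))
```

```text
[609.3 337.2  20. ]
[617.6 244.8  20. ]
[436.9 227.4  20. ]
[522.9 326.9  20. ]
[532.1 238.   20. ]
[436.9 322.6  20. ]
```

View pics/z15.png

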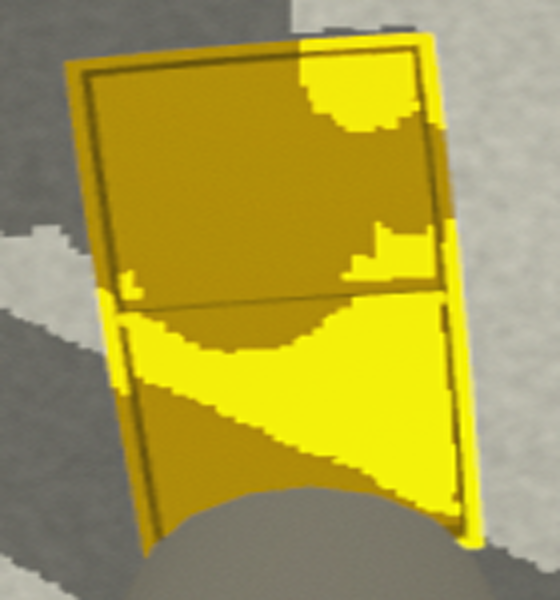

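Request:
drive_tool:
  increments:
    - [-1,[0.004,0.001,0.05],0]
    - [-1,[0,0,0.12],0]
    - [-1,[0,0,0.14],0]
    - [-1,[0,0,0.11],0]
    - [-1,[0,0,0.06],0]
    - [-1,[0,0,0.04],0]
    - [-1,[0,0,0.014],0]
    - [-1,[0,0,0],0]
    - [-1,[0,0,0],0]

```text
clock: 26.6
position: [479.8, 279.7, 48.4]
ee_rot: [1.0, 0.001, 0.001, -0.001]
contact_force: [0.1, 0.2, -1.3]
gripper_width: 54.7
```

```bash
python3 look.py 16 wrist scene
```

```text
[479.8 279.7  48.4] [ 1.  0.  0. -0.] [ 0.1  0.2 -1.3] 54.683915282205504 26.6
```

View pics/wrist_16.png

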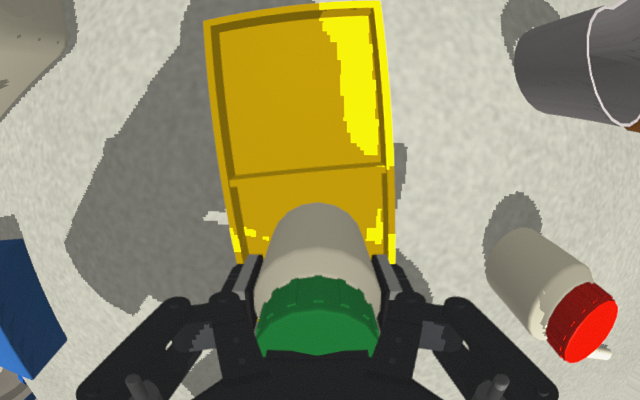

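View pics/scene_16.png

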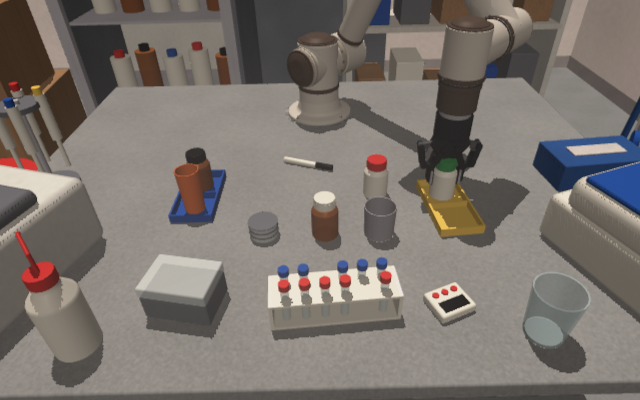

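The bottle is inside the near yellow compartment, clear of the walls and the divider (divider at rows 165–180). Lowering the rest.

Request:
drive_tool:
  increments:
    - [-1,[0,0,0.008],0]
    - [-1,[0,0,0.003],0]
    - [-1,[0,0,0],0]
    - [-1,[0,0,0],0]

```text
clock: 27.2
position: [479.4, 279.3, 44.4]
ee_rot: [1.0, 0.001, -0.0, 0.0]
contact_force: [-1.9, -0.6, 0.6]
gripper_width: 54.5
```

Request:
drive_tool:
  increments:
    - [-1,[0,0,0.002],0]
    - [-1,[0,0,0.001],0]
    - [-1,[0,0,0],0]
    - [-1,[0,0,0],0]

```text
clock: 27.7
position: [479.3, 279.3, 44.4]
ee_rot: [1.0, 0.001, 0.0, 0.0]
contact_force: [-3.0, -1.1, 6.7]
gripper_width: 54.9
```

Request:
drive_tool:
  increments:
    - [0.35,[0,0,0],0]
    - [0.5,[0,0,0],0]
    - [1,[0,0,0],0]
    - [1,[0,0,0],0]
    - [1,[0,0,0],0]
    - [1,[0,0,-0.06],0]
    - [1,[0,0,-0.12],0]
    - [1,[0,0,-0.15],0]
    - [1,[0,0,-0.15],0]
    - [1,[0,0,-0.12],0]
    - [1,[0,0,0],0]

```text
clock: 29.08
position: [480.7, 280.4, 227.0]
ee_rot: [1.0, 0.001, 0.003, -0.003]
contact_force: [-0.1, -0.5, -0.9]
gripper_width: 85.2
```

```bash
python3 look.py 17 wrist
```

```text
[480.7 280.4 227. ] [ 1.  0.  0. -0.] [-0.1 -0.5 -0.9] 85.1680059429902 29.075
```

View pics/wrist_17.png

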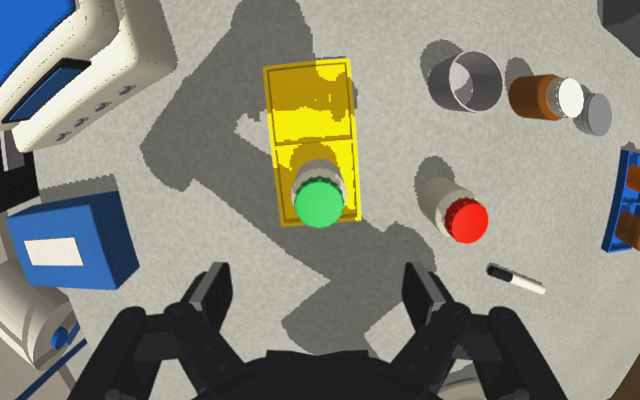

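Green-cap bottle stands in the near yellow compartment (319,202). On to the steel beaker.

Request:
drive_tool:
  increments:
    - [1,[0.079,0.107,0],0]
    - [1,[0.079,0.107,0],0]
    - [1,[0.079,0.107,0],0]
    - [1,[0.079,0.107,0],0]
    - [1,[0.079,0.107,0],0]
    - [1,[0,0,0],0]
    - [1,[0,0,0],0]

```text
clock: 30.0
position: [597.4, 118.8, 222.0]
ee_rot: [1.0, 0.0, -0.001, 0.0]
contact_force: [-0.2, 1.2, 0.9]
gripper_width: 85.5
```

```bash
python3 look.py 18 wrist
```

```text
[597.4 118.8 222. ] [ 1.  0. -0.  0.] [-0.2  1.2  0.9] 85.47107492375012 30.0
```

View pics/wrist_18.png

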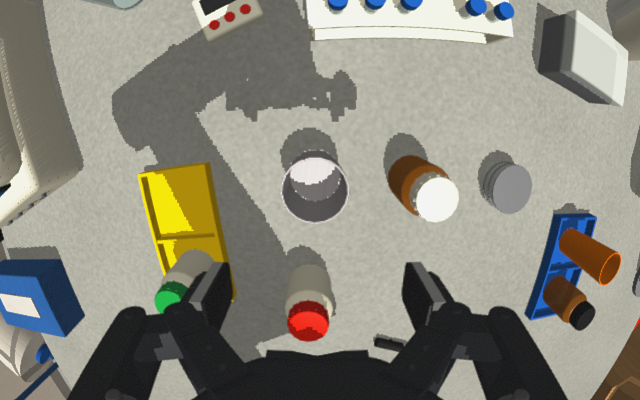

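The steel rim spans columns 281–348 and rows about 153–222.

Run:
```python
from h import *
np.set_printoptions(precision=1,suppress=True)
c=np.load("pics/18.npy",allow_pickle=True).item();I=cv2.imread("pics/wrist_18.png")
for u,v in((281.5,187),(348,187),(315,222),(315,153)):print(plane(c,u,v,70,True))
cv2.imwrite("pics/z18.png",cv2.resize(I[140:240,265:365],None,fx=6,fy=6,interpolation=cv2.INTER_CUBIC))
```

```text
[603.7 150.3  70. ]
[603.7  87.2  70. ]
[568.3 118.5  70. ]
[636.  118.5  70. ]
```

View pics/z18.png

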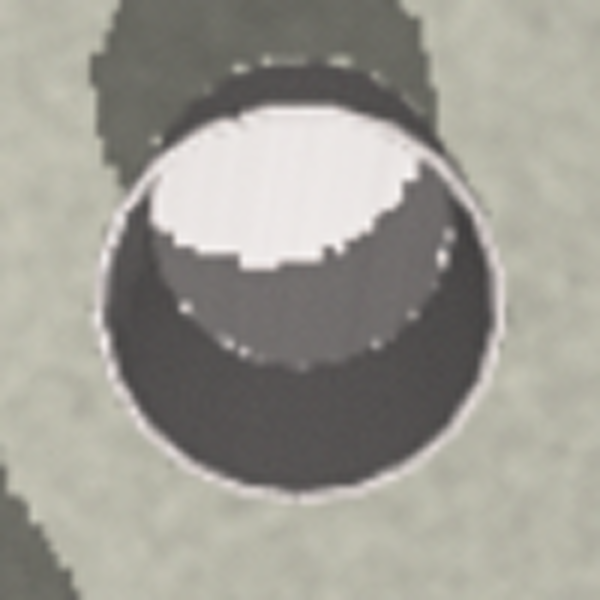

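Request:
drive_tool:
  increments:
    - [1,[0.009,0.001,0.06],0]
    - [1,[0,0,0.14],0]
    - [1,[0,0,0.14],0]
    - [1,[0,0,0.08],0]
    - [1,[0,0,0],0]
    - [1,[0,0,0],0]

```text
clock: 30.8
position: [601.2, 119.3, 98.1]
ee_rot: [1.0, 0.001, 0.001, -0.0]
contact_force: [0.6, 1.1, 1.2]
gripper_width: 85.2
```

```bash
python3 look.py 19 wrist
python3 - <<'E'
from h import *
E
```

```text
[601.2 119.3  98.1] [ 1.  0.  0. -0.] [0.6 1.1 1.2] 85.1625684722799 30.8
```

View pics/wrist_19.png

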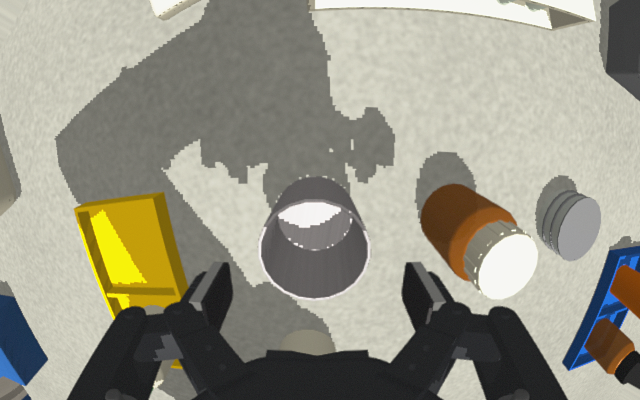

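The rim is centred at column 314.5, with the pad middle at 317. I'll shift 1 mm and descend.

Request:
drive_tool:
  increments:
    - [1,[-0.003,-0.004,0.04],0]
    - [1,[0,0,0.07],0]
    - [1,[0,0,0.06],0]
    - [1,[0,0,0.023],0]
    - [1,[0,0,0],0]
    - [1,[0,0,0],0]

```text
clock: 31.6
position: [600.5, 120.1, 40.3]
ee_rot: [1.0, 0.001, 0.001, -0.0]
contact_force: [-0.5, 0.1, 0.3]
gripper_width: 85.3
```

```bash
python3 look.py 20 wrist
```

```text
[600.5 120.1  40.3] [ 1.  0.  0. -0.] [-0.5  0.1  0.3] 85.28027735977577 31.6
```

View pics/wrist_20.png

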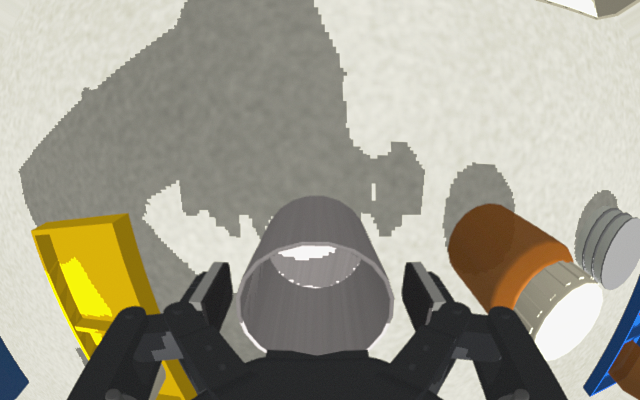

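The beaker is between the pads (rim 240–393, pads 231 and 404). Grip and lift.

Request:
drive_tool:
  increments:
    - [-1,[0,0,0],0]
    - [-1,[0,0,0],0]
    - [-1,[0,0,0],0]
    - [-1,[0,0,0],0]
    - [-1,[0,0,0],0]
    - [-1,[0,0,0],0]
    - [-1,[0,0,0],0]

```text
clock: 32.52
position: [600.6, 120.2, 40.7]
ee_rot: [1.0, 0.001, 0.001, -0.0]
contact_force: [-0.5, 0.5, 6.5]
gripper_width: 64.2
```

Request:
drive_tool:
  increments:
    - [-1,[0,0,-0.03],0]
    - [-1,[0,0,-0.07],0]
    - [-1,[0,0,-0.1],0]
    - [-1,[0,0,-0.1],0]
    - [-1,[0,0,-0.1],0]
    - [-1,[0,0,-0.06],0]
    - [-1,[0,0,0],0]
    - [-1,[-0.01,-0.06,0],0]
    - [-1,[-0.024,-0.12,0],0]
    - [-1,[-0.024,-0.13,0],0]
    - [-1,[-0.024,-0.13,0],0]
    - [-1,[-0.024,-0.116,0],0]
    - [-1,[0,0,0],0]
    - [-1,[0,0,0],0]

```text
clock: 34.28
position: [567.0, 286.7, 176.1]
ee_rot: [1.0, 0.001, -0.001, 0.001]
contact_force: [0.3, -0.7, -1.8]
gripper_width: 64.1
```

```bash
python3 look.py 21 wrist scene
```

```text
[567.  286.7 176.1] [ 1.  0. -0.  0.] [ 0.3 -0.7 -1.8] 64.13841534577324 34.275
```

View pics/wrist_21.png

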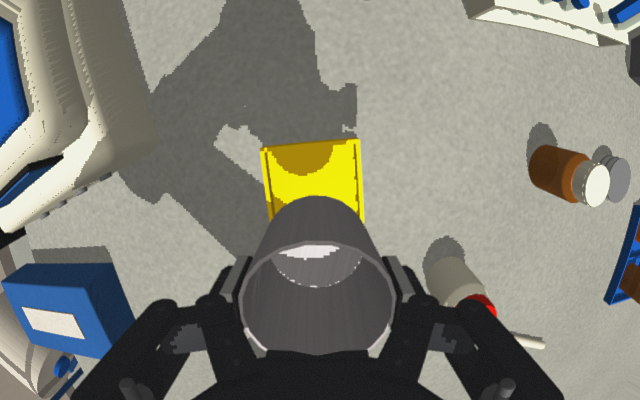

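View pics/scene_21.png

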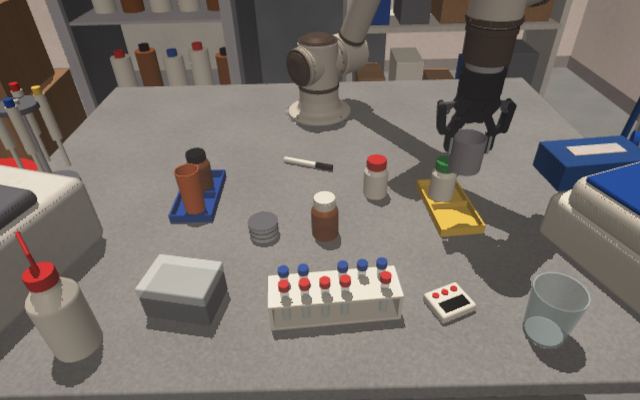

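Steel is held upright over the tray. The far rim corners show at (261,149) and (360,140), so I'll check the centre.

Run:
```python
from h import *
np.set_printoptions(precision=1,suppress=True)
c=np.load("pics/21.npy",allow_pickle=True).item()
a,b=[plane(c,u,v,20,True) for u,v in((261,148),(360.5,139))];print(a,b,np.linalg.norm(a-b))
m=(a+b)/2;d=np.array([b[1]-a[1],a[0]-b[0]]);d/=-np.linalg.norm(d)*np.sign(d[0]);print("far comp",m[:2]+d*47 if d[0]<0 else m[:2]-d*47,d)
```

```text
[610.4 337.   20. ] [618.8 243.8  20. ] 93.598864105012
far comp [567.8 286.2] [-1.  -0.1]
```

Request:
drive_tool:
  increments:
    - [-1,[0.004,0.001,0.05],0]
    - [-1,[0,0,0.1],0]
    - [-1,[0,0,0.12],0]
    - [-1,[0,0,0.08],0]
    - [-1,[0,0,0.05],0]
    - [-1,[0,0,0.02],0]
    - [-1,[0,0,0],0]
    - [-1,[0,0,0],0]

```text
clock: 35.38
position: [569.7, 286.8, 52.6]
ee_rot: [1.0, 0.001, 0.001, -0.001]
contact_force: [0.2, 0.4, -1.7]
gripper_width: 64.1
```

```bash
python3 look.py 22 wrist scene
```

```text
[569.7 286.8  52.6] [ 1.  0.  0. -0.] [ 0.2  0.4 -1.7] 64.13872442671337 35.375
```

View pics/wrist_22.png

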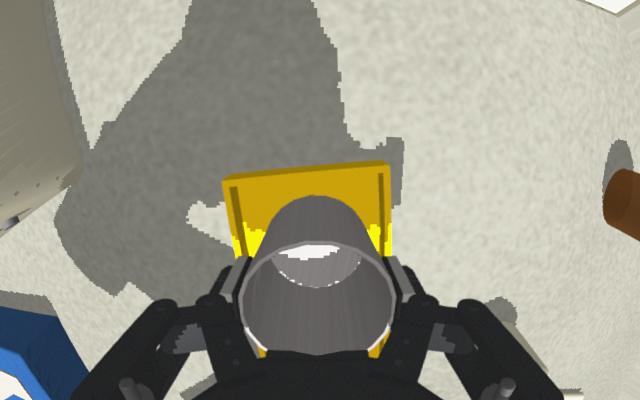

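View pics/scene_22.png

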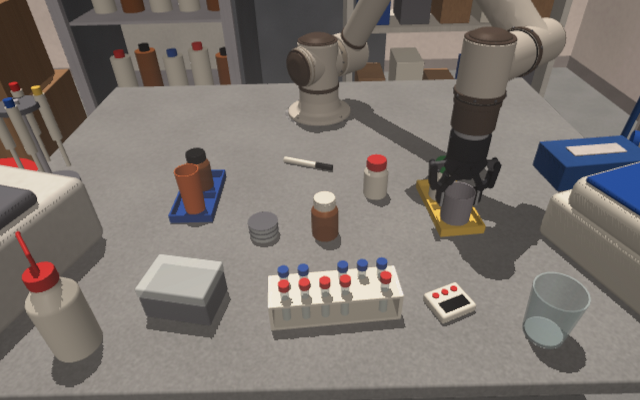

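The beaker's foot is already below the rim inside the compartment without contact. Lowering the last 8 mm.

Request:
drive_tool:
  increments:
    - [-1,[0,0,0.015],0]
    - [-1,[0,0,0.008],0]
    - [-1,[0,0,0.004],0]
    - [-1,[0,0,0],0]
    - [-1,[0,0,0],0]

```text
clock: 36.1
position: [569.1, 286.3, 44.7]
ee_rot: [1.0, 0.001, 0.0, 0.0]
contact_force: [-2.0, -1.3, 5.2]
gripper_width: 63.9
```

Request:
drive_tool:
  increments:
    - [0.55,[0,0,0],0]
    - [0.7,[0,0,0],0]
    - [1,[0,0,0],0]
    - [1,[0,0,0],0]
    - [1,[0,0,0],0]
    - [1,[0,0,-0.06],0]
    - [1,[0,0,-0.12],0]
    - [1,[0,0,-0.15],0]
    - [1,[0,0,-0.15],0]
    - [1,[0,0,-0.12],0]
    - [1,[0,0,0],0]
    - [1,[-0.15,0,-0.05],0]
    - [1,[-0.15,0,-0.05],0]
    - [1,[-0.15,0,0],0]
    - [1,[0,0,0],0]
    - [1,[0,0,0],0]

```text
clock: 38.1
position: [434.2, 286.3, 253.7]
ee_rot: [1.0, 0.001, 0.0, -0.0]
contact_force: [-0.3, -0.4, 0.9]
gripper_width: 85.3
```

```bash
python3 look.py 23 wrist scene top
```

```text
[434.2 286.3 253.7] [ 1.  0.  0. -0.] [-0.3 -0.4  0.9] 85.3361823374533 38.1
```

View pics/wrist_23.png

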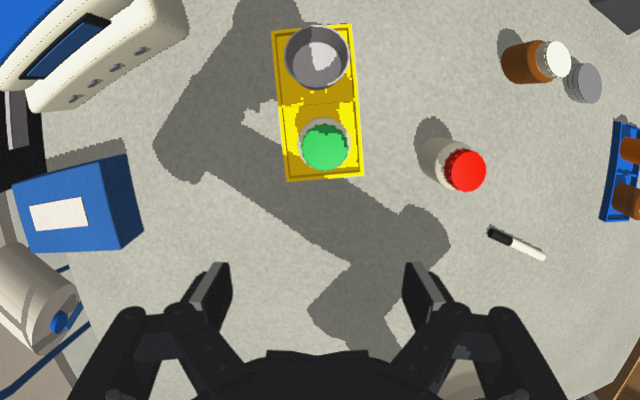

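View pics/scene_23.png

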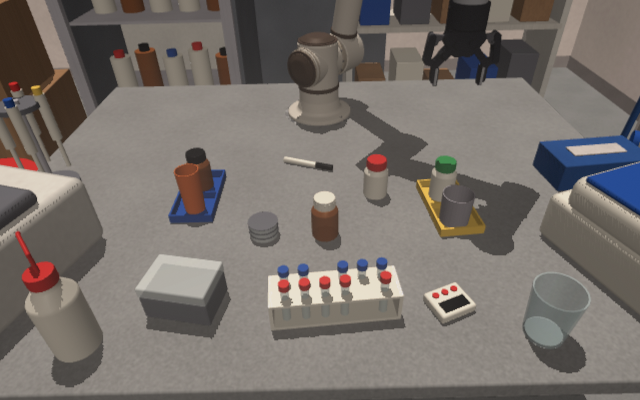

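View pics/top_23.png

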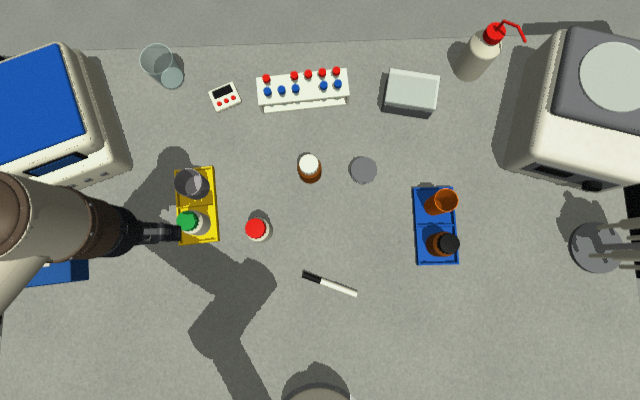

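All four things stand upright in their own compartments: steel at (191,183) and green (189,221) in the yellow tray, orange (442,200) and black (446,243) in the blue. The red cap at (256,228), the white cap at (308,164) and the pen have not moved.

```bash
python3 -c "
from bench import *
print(job_done())"
```

```text
the job is handed in; nothing more can be done
None
```

Both kits are made up and the job is handed in, about 38 s into the 120 s allowed. I lifted the orange beaker out of the steel one first. It went into the far blue compartment and the amber bottle with the black cap into the near one. The white bottle with the green cap went into the near yellow compartment and the steel beaker into the far one. Each thing was lowered until the wrist felt about 4–7 N of floor contact before I let go.

**Last checks:** after the last release, the wrist, scene and top pictures showed all four items upright in their own compartments. The amber bottle with the white cap and the white bottle with the red cap were at their starting pixels, and the gripper was clear of everything. The highest force I saw reported was about 7 N, though I only read it at the end of each move.

**Disagreements:** no check failed. The top and wrist cameras differed by up to about 6 mm on object and tray positions. I used the close-up wrist views for the final alignment, except that the orange beaker's drop point split a small difference between the two.

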